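Unclip the taller battery pack from its charger

TASK

Two battery packs stand latched in charging cradles on the desk. Take the taller one: pinch the two release buttons on its opposite sides fully in together, lift the pack straight out of its cradle, and stand it upright on the clear floor of the steel tray. Leave the shorter pack in its cradle.

Things in the scene. Friction and masses are not known exactly. Their poses are not given: they have to be found in the camera images.
- tall_pack_grip (a point): Taller pack: black upright block, 44 (x) x 30 (y) x 94 mm tall, 0.3 kg, in a grey cradle (fixed, base 70 x 72 mm, walls 32 mm high). A ribbed grey button on each y side. Point: midway between the buttons at their mid-height, 58 mm above the pack's underside, 36 mm below its top; 64 mm above the desk when latched, 60 mm when standing in the tray. z up, y from button to button (pinch direction).
- tall_pack_left (a joint): Button on the taller pack's +y side, 14 mm (x) by 18 mm high, standing 7.5 mm out: 45 mm over both buttons, 30 mm when both are in. 0 = out (latched), 0.0075 m = flush. Sprung, 2 N to start, 5 N fully in; springs out when let go. A hook below it catches under a lip of the cradle; the pack lifts out freely only with both buttons in.
- tall_pack_right (a joint): The same on the -y side. While latched the pack has 3 mm of play along y.
- short_pack_grip (a point): The same point of the shorter pack, which is like the taller one but only 72 mm tall, latched in an equal cradle; the two swap places from run to run. To be left there.
- tray: Shallow loose steel tray, 0.3 kg, 121 mm along its x, 215 mm along its y, rim 15 mm high, floor 2 mm thick. Origin: centre of its underside. Flat tweezers (145 mm long, 10 mm high) lie in it along y, centred at x = +42 mm; the floor from x = -55 to +30 mm is clear.

How it is judged:
By the outcome, as a careful person would: the job done as asked, in the order asked, and still so for the second after the job is handed in, with the robot touching nothing.
It also fails if it takes over 38 s, if anything falls off the work surface, if the arm or the gripper's body presses on something with over 40 N, if the wrist force passes 120 N, or if a joint passes its speed limit or range.

ROBOT

A 6-joint arm with a two-finger parallel gripper is mounted at the origin on a cart in front of the work surface, level with it; the furniture and walls round the work are solid. World frame = base frame: x ahead of the robot, y to its left, z up, the work surface at z = 0. Lengths are in m, angles in rad, forces in N, time in s.
With the tool pointing down it reaches from about 0.35 to 0.925 m from the base axis. Payload 6.4 kg.
Tool frame: the origin (TCP) lies at the very end of the fingers, on their centre line; the grasp point (between the pads) lies 19 mm behind it; z points along the fingers, y is the line along which they close (so a half turn about z gives the same grasp; the last joint's range is limited). The gripper opens to 94 mm and grips with 3 to 60 N. Pads are 16 mm wide; open, the fingers measure 119 mm over their backs; the gripper's body (75 mm by 177 mm) begins 78 mm behind the grasp point.
Start: joints at [-1.336, 0.245, 1.558, -0, 1.339, -0.174], TCP at [0.258, -0.596, 0.205] pointing down, gripper open.
Joint ranges: [-3.13, 3.13], [-1.02, 2.26], [0.13, 2.54], [-0.95, 4.09], [0.21, 2.88], [-2.74, 2.74]. Speed limits (rad/s): [2.57, 2.57, 3.14, 3.14, 3.14, 3.14].

INTERFACE

Orientations are given as a rotation vector (axis times angle).
In Python, from cell import bot gives the robot as it stands.
- The arm moves only by the tool drive_tool, never from a script. Its argument "steps" is a list of rows, each a list of 7 numbers: the shift along the tool's x, y, z in m, then the turn, a rotation vector about the tool's x, y, z in rad, then the closure, from 0 (fully open) to 1 (shut). In form: [[x, y, z, wx, wy, wz, fingers], ...]. A call has 1 to 10 rows; each row is the pose to reach, as a shift and turn from the pose commanded when the call began, along the tool's axes at that moment; what a row does not reach only later rows make up. A row lasts 1/12 s, in which the tool goes at most 41.7 mm and 7.16 degrees, less where a joint would pass 70% of its speed; a pose out of reach is approached as far as the arm can. A call with a gripper value outside its range is refused whole. The fingers move at their own pace and stop on an object; "grip_force" is the grip in N (left out, the last holds). Time passes only in rows, so rows that repeat a pose let the fingers close. It gives the time, the measured TCP pose, the force, the opening and the grip force at its end, in the units of the state.
- bot.get_state(): the state, without advancing time (a new reading comes with each control period).
- bot.capture(name): name is "side" or "top" or "wrist"; returns a dict with "color" (400x640x3 uint8, red, green, blue), "depth" (400x640 float32, m along the optical axis (not along the pixel's ray), 0 where there is no reading), "fovy" (degrees; the focal length in pixels is half the picture's height over the tangent of half this angle, whatever the lens; pixels are square), "cx", "cy" (the principal point, pixels), "R" (3x3) and "t" (3): a world point X has camera coordinates R X + t. Camera axes: x right, y down, z forward; pixel columns grow to the right and rows downward; lengths in m; the calibration is good to about 2 mm. A picture is of the moment at which its call begins.
- bot.job_done(): hands the job in; it is judged then, once.
The state is a dict: "t": time; "joints": joint angles; "qd": joint speeds; "joint_torque": joint torques, N m; "eef_pos": TCP position; "orientation": TCP orientation; "ft_force": force on the tool from outside, world axes, zero at the start; "wrist_torque": the same for the moment, N m; "gripper_width": opening from 0.0 (shut) to 1.0 (fully open); "finger_force": force on a finger pad.
Only numpy, scipy, OpenCV 4.12 (cv2) and the standard library are available. Lean on these libraries where they do the work, as an engineer would, in place of code of your own. Each camera call takes 0.05 s, during which the arm holds its last target. There are 200 camera calls.

## Working session

There is one attempt and no reset: what is moved stays moved. The work goes in short steps, Python scripts to look and compute and a tool call to move; the robot and the scene stay as the last step left them, time stands still between calls to the robot, and variables do not carry over. Pictures are saved under pics/ and viewed, at most 10 in all, crops included, and the job is handed in when it is done.

Besides the shell and the picture viewer there is one more tool, called after "Request:" by a JSON object that holds its "api" and its "payload", one argument or row to a line. drive_tool: Moves the arm, as the interface text tells. Its arguments: {"type":"object","properties":{"steps":{"type":"array"},"grip_force":{"type":"number"}},"required":["steps"]}

```bash
mkdir -p pics
cat > h.py <<'E'
import numpy as np, cv2
from cell import bot
def cap(n,f=None):
    c=bot.capture(n)
    if f: cv2.imwrite('pics/'+f,c['color'][...,::-1])
    return c
def cloud(c):
    h,w=c['depth'].shape; f=h/2/np.tan(np.radians(c['fovy'])/2)
    v,u=np.mgrid[:h,:w]; d=c['depth']
    P=np.stack([(u-c['cx'])/f*d,(v-c['cy'])/f*d,d],-1)
    return (P-c['t'])@c['R']   # R^T (P-t)
def ray(c,u,v,z):
    h=c['depth'].shape[0]; f=h/2/np.tan(np.radians(c['fovy'])/2)
    d=np.array([(u-c['cx'])/f,(v-c['cy'])/f,1])@c['R']; o=-np.asarray(c['t'])@c['R']
    return o+d*(z-o[2])/d[2]
E
python3 - <<'E'
from h import *
a=cap('top','top1.png');b=cap('side','side1.png')
for c in (a,b): print(c['fovy'],-c['t']@c['R'],c['R'][2])
s=bot.get_state();print(s['t'],s['orientation'],s['eef_pos'])
E
```

```text
54.49226875463113 [ 0.4755847  -0.34932452  0.90345082] [ 0.05112829  0.03482072 -0.99808487]
42.31141255767564 [ 0.64488805 -0.74640387  0.80093674] [-0.13352696  0.49354517 -0.85940894]
0.1 [-3.07449254e+00 -6.37362550e-01  7.47703968e-05] [ 0.25827464 -0.59589123  0.20445956]
```

View pics/top1.png

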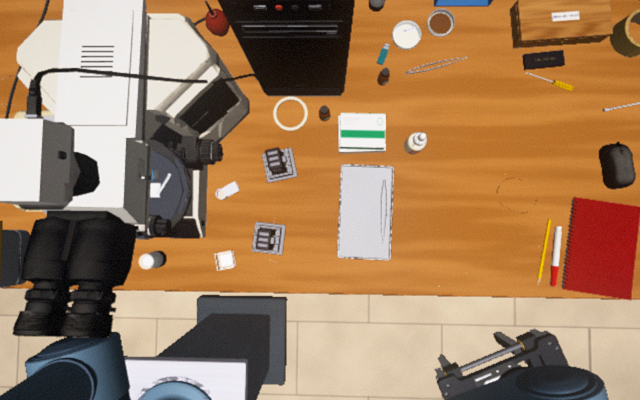

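View pics/side1.png

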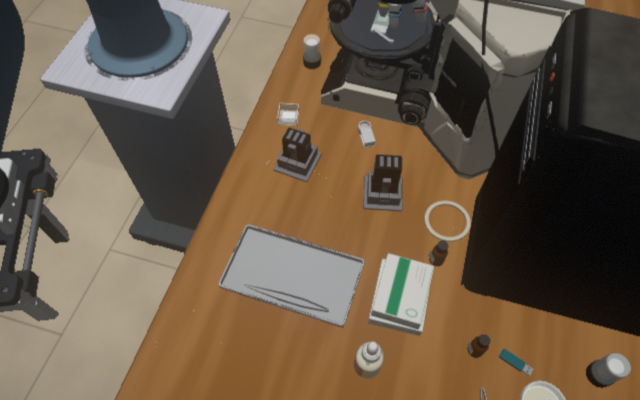

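The top view shows packs near (279,164) and (267,238) and the tray at (366,212), with the tweezers on its right. The side view shows them near (387,175) and (297,148), with the tray at (292,272). The farther pack looks like the taller one. I'll measure both next.

Run:
```python
from h import *
for n,boxes in (('top',[(255,140,305,190),(245,215,292,262)]),('side',[(358,145,410,215),(268,122,325,182)])):
    c=cap(n);X=cloud(c);g=c['color'].max(-1)
    print(n)
    for x0,y0,x1,y1 in boxes:
        P=X[y0:y1,x0:x1].reshape(-1,3); z=P[:,2]; P=P[(c['depth'][y0:y1,x0:x1].ravel()>0)]
        z=P[:,2]; zt=np.percentile(z[z>.05],95) 
        T=P[np.abs(z-zt)<.006].astype(np.float32); 
        r=cv2.minAreaRect(T[:,:2]*1000)
        B=P[(z>.012)&(z<.05)].astype(np.float32); rb=cv2.minAreaRect(B[:,:2]*1000)
        print('top z',zt,len(T),T.mean(0),r,'cradle',rb, 'desk',np.median(z[z<.006]))
    # tray
    if n=='top': t=X[150:270,330:402];m=c['color'][150:270,330:402]
    else: t=X[218:332,210:372];m=c['color'][218:332,210:372]
    hsv=cv2.cvtColor(m,cv2.COLOR_RGB2HSV); k=(hsv[...,1]<60).astype(np.uint8)
    nn,L,S,_=cv2.connectedComponentsWithStats(k); i=1+S[1:,4].argmax(); q=t[L==i].astype(np.float32)
    q=q[(q[:,2]>-.01)&(q[:,2]<.03)]
    print('tray',cv2.minAreaRect(q[:,:2]*1000),np.percentile(q[:,2],[5,50,95,99]))
    cv2.imwrite('pics/z_%s.png'%n,cv2.resize(c['color'][135:270,240:400] if n=='top' else c['color'][115:220,260:420],None,fx=5,fy=5,interpolation=cv2.INTER_CUBIC)[...,::-1][:600])
```

```text
top
top z 0.10154216243799324 295 [ 0.6070271  -0.23356083  0.09930061] ((607.2122192382812, -233.14645385742188), (44.25606155395508, 30.108423233032227), 12.483226776123047) cradle ((607.1098022460938, -233.3445281982422), (58.24755859375, 56.21480941772461), 12.906617164611816) desk -0.00035688313175316914
top z 0.07938688000944927 291 [ 0.4369571  -0.21110165  0.07717749] ((437.01251220703125, -211.35772705078125), (43.31904602050781, 43.43954849243164), 83.71894836425781) cradle ((437.1058349609375, -210.50015258789062), (56.687747955322266, 57.84148406982422), 83.83712768554688) desk -0.0005828523257279391
tray ((502.37567138671875, -433.0153503417969), (120.92528533935547, 217.28501892089844), 87.8836898803711) [-0.00167521  0.00100938  0.01302023  0.01552928]
side
top z 0.10430314010953047 405 [ 0.6076028  -0.23125252  0.10244445] ((607.2426147460938, -230.11351013183594), (42.184085845947266, 31.6861572265625), 12.423991203308105) cradle ((607.5235595703125, -231.5457305908203), (61.3291130065918, 58.58836364746094), 8.35154914855957) desk 0.0028182734677398708
top z 0.08263416053774654 354 [ 0.43757004 -0.2082803   0.08044281] ((437.3640441894531, -206.7409210205078), (35.32645797729492, 44.803680419921875), 85.04639434814453) cradle ((435.5230712890625, -180.581298828125), (70.6309585571289, 117.63729095458984), 3.0524191856384277) desk 0.0028929520946764623
tray ((499.76416015625, -430.00244140625), (121.59846496582031, 215.7596893310547), 88.12184143066406) [0.00194807 0.00438467 0.01627712 0.01861737]
```

View pics/z_top.png

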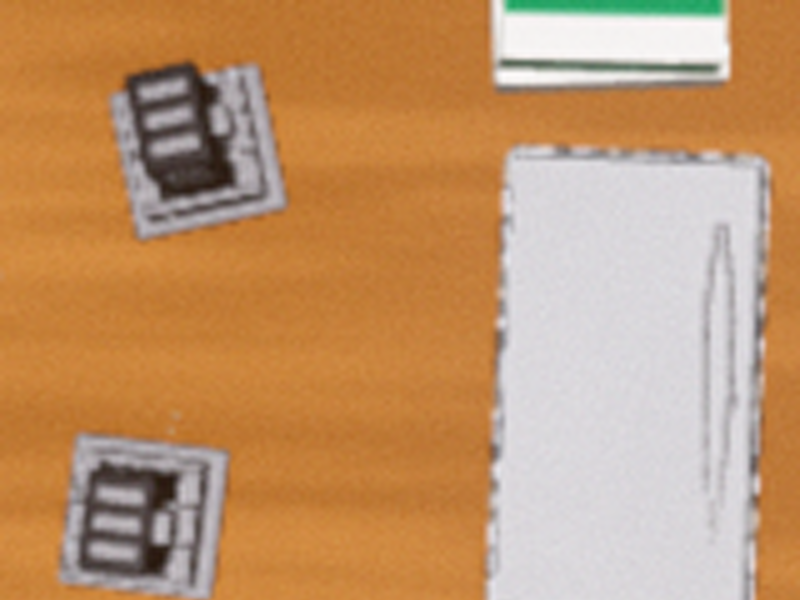

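View pics/z_side.png

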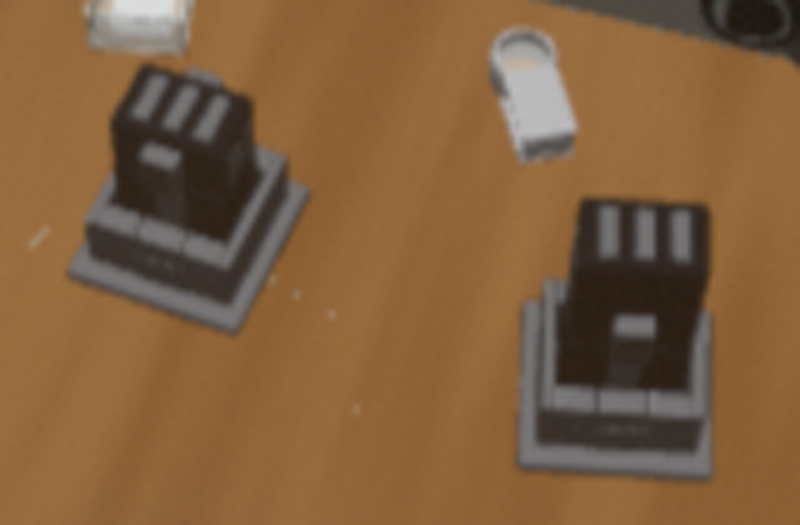

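```bash
cat >> h.py <<'E'
from scipy.spatial.transform import Rotation as Ro
def go(p,yaw):  # TCP target -> tool-frame shift, turn from present pose
    s=bot.get_state(); R0=Ro.from_rotvec(s['orientation'])
    R1=Ro.from_euler('z',yaw,degrees=True)*Ro.from_rotvec([np.pi,0,0])
    print('t',s['t'],'pos',np.round(s['eef_pos'],4),'yaw',np.degrees(np.arctan2(*R0.as_matrix()[1::-1,0])),'F',np.round(s['ft_force'],1),'w',s['gripper_width'],s['finger_force'])
    print('shift',np.round(R0.inv().apply(np.array(p)-s['eef_pos']),4),'turn',np.round((R0.inv()*R1).as_rotvec(),4))
E
python3 - <<'E'
from h import *
X=np.concatenate([cloud(cap(n))[c] for n,c in (('top',np.s_[:330]),('side',np.s_[:,230:]))] if 0 else [cloud(cap('top'))[:300].reshape(-1,3),cloud(cap('side'))[:,230:].reshape(-1,3)])
r=Ro.from_euler('z',-12.5,degrees=True).apply(X-[.607,-.232,0])
for zl in (.11,.14,.2):
    m=(r[:,2]>zl)&(r[:,2]<.5)
    a=r[m&(np.abs(r[:,0])<.06)]; print(zl,'+y',a[a[:,1]>0.03,1].min(initial=9),'-y',a[a[:,1]<-.03,1].max(initial=-9))
    b=r[m&(np.abs(r[:,1])<.11)]; print('  +x',b[b[:,0]>.03,0].min(initial=9))
go([.607,-.232,.2],12.5)
E
```

```text
0.11 +y 0.11785252904306806 -y -0.304012443435005
  +x 0.07686206128863306
0.14 +y 0.1541175779772572 -y -9.0
  +x 0.07686206128863306
0.2 +y 0.16453804207284725 -y -9.0
  +x 0.07686206128863306
t 0.3 pos [ 0.2584 -0.5962  0.2051] yaw 23.424404671883384 F [-1.1  0.2  0.5] w 0.9986423868256055 0.0
shift [ 0.4647 -0.1956  0.0053] turn [-7.000e-04 -1.000e-04  1.907e-01]
```

Request:
{"api": "drive_tool", "payload": {
  "steps": [
    [0.2,-0.085,0,0,0,0.1,0],
    [0.465,-0.196,0.005,0,0,0.19,0],
    [0.465,-0.196,0.005,0,0,0.19,0],
    [0.465,-0.196,0.005,0,0,0.19,0],
    [0.465,-0.196,0.005,0,0,0.19,0],
    [0.465,-0.196,0.005,0,0,0.19,0],
    [0.465,-0.196,0.005,0,0,0.19,0],
    [0.465,-0.196,0.005,0,0,0.19,0],
    [0.465,-0.196,0.005,0,0,0.19,0],
    [0.465,-0.196,0.005,0,0,0.19,0]
  ],
  "grip_force": 20
}}

```text
t: 1.13
eef_pos: [0.5475, -0.2936, 0.2015]
orientation: [3.123, 0.343, 0.0]
ft_force: [-0.3, -0.4, 0.3]
gripper_width: 0.997
finger_force: 0.0
```

Run:
```python
from h import *
cap('wrist','w1.png'); go([.607,-.232,.2],12.5)
```

```text
t 1.1833 pos [ 0.5515 -0.288   0.2014] yaw 12.87191305876104 F [0.2 3.7 0.3] w 1.0024458068481763 0.0
shift [ 0.0666 -0.0423  0.0017] turn [-0.0023 -0.0033  0.0065]
```

View pics/w1.png

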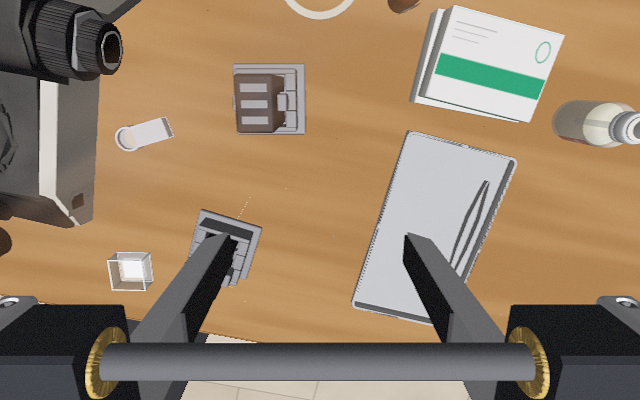

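The wrist view shows the tall pack at (262,103) in its cradle (234–304, 64–134), and the tray with tweezers at (435,225). I'll measure both from here.

Run:
```python
from h import *
c=cap('wrist');X=cloud(c)
def rect(x0,y0,x1,y1,zl,zh,sat=False):
    s=np.s_[y0:y1,x0:x1]; P=X[s]; m=(P[...,2]>zl)&(P[...,2]<zh)&(c['depth'][s]>0)
    if sat: m&=cv2.cvtColor(c['color'],cv2.COLOR_RGB2HSV)[s][...,1]<60
    q=P[m]; print(len(q),'zmed',np.median(q[:,2]),cv2.minAreaRect((q[:,:2]*1000).astype(np.float32)))
rect(225,55,315,145,.085,.12)
rect(225,55,315,145,-.01,.04,True)
rect(225,55,315,145,.055,.08)
rect(345,120,520,330,-.01,.022,True)
go([.607,-.232,.2],12.5)
```

```text
2351 zmed 0.10003333963228922 ((606.4556274414062, -231.39218139648438), (44.04635238647461, 30.25851821899414), 12.53079891204834)
2163 zmed 0.007406281815241133 ((606.4494018554688, -231.58706665039062), (69.72996520996094, 71.48174285888672), 12.600015640258789)
335 zmed 0.07262571088217257 ((611.9830322265625, -232.7061004638672), (45.76962661743164, 38.98958969116211), 80.98490905761719)
15917 zmed 0.001872144194497101 ((498.4027404785156, -462.7165222167969), (183.91419982910156, 215.43618774414062), 88.08978271484375)
t 1.2333 pos [ 0.5493 -0.2908  0.2013] yaw 12.919660642318076 F [-0.4 -1.6 -0.1] w 1.0015216140045256 0.0
shift [ 0.0694 -0.0444  0.0014] turn [-0.0009 -0.001   0.0073]
```

Request:
{"api": "drive_tool", "payload": {
  "steps": [
    [0.033,-0.022,0,0,0,0.007,0],
    [0.069,-0.044,0,0,0,0.007,0],
    [0.069,-0.044,0.02,0,0,0.007,0],
    [0.069,-0.044,0.05,0,0,0.007,0],
    [0.069,-0.044,0.07,0,0,0.007,0],
    [0.069,-0.044,0.08,0,0,0.007,0],
    [0.069,-0.044,0.08,0,0,0.007,0],
    [0.069,-0.044,0.08,0,0,0.007,0]
  ]
}}

```text
t: 1.9
eef_pos: [0.6041, -0.2379, 0.1217]
orientation: [3.124, 0.331, -0.0]
ft_force: [-0.7, 0.1, 0.4]
gripper_width: 1.001
finger_force: 0.0
```

Run:
```python
from h import *
go([.6065,-.2315,.045],12.5)
```

```text
t 1.9 pos [ 0.6041 -0.2379  0.1217] yaw 12.098556027917416 F [-0.7  0.1  0.4] w 1.0005951063143093 0.0
shift [ 0.0037 -0.0058  0.0767] turn [ 0.     0.    -0.007]
```

Request:
{"api": "drive_tool", "payload": {
  "steps": [
    [0.004,-0.006,0,0,0,-0.007,0],
    [0.004,-0.006,0.02,0,0,-0.007,0],
    [0.004,-0.006,0.04,0,0,-0.007,0],
    [0.004,-0.006,0.06,0,0,-0.007,0],
    [0.004,-0.006,0.072,0,0,-0.007,0],
    [0.004,-0.006,0.077,0,0,-0.007,0],
    [0.004,-0.006,0.077,0,0,-0.007,0],
    [0.004,-0.006,0.077,0,0,-0.007,0]
  ]
}}

```text
t: 2.57
eef_pos: [0.6076, -0.2311, 0.0457]
orientation: [3.122, 0.343, 0.002]
ft_force: [0.5, 0.3, 0.2]
gripper_width: 1.001
finger_force: 0.0
```

Run:
```python
from h import *
go([.6065,-.2315,.045],12.5)
cap('wrist','w2.png')
```

```text
t 2.5667 pos [ 0.6076 -0.2311  0.0457] yaw 12.541191829805996 F [0.5 0.3 0.2] w 1.0009283686094232 0.0
shift [-0.0012  0.0002  0.0007] turn [ 0.0013 -0.0014  0.0007]
```

View pics/w2.png

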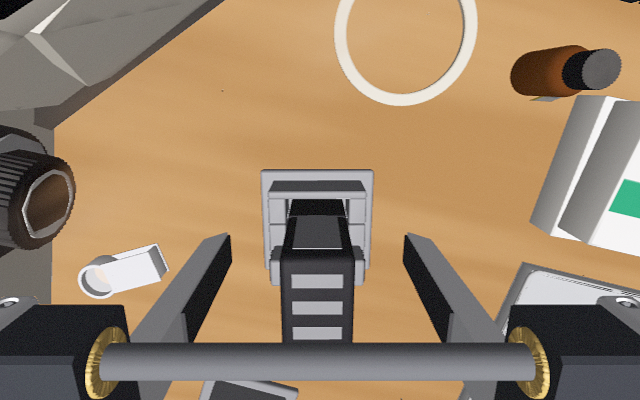

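The pack is centred between the fingers: pack at column 317, fingers at 231 and 404. Closing now.

Request:
{"api": "drive_tool", "payload": {
  "steps": [
    [0,0,0,0,0,0,0.4],
    [0,0,0,0,0,0,0.5],
    [0,0,0,0,0,0,0.6],
    [0,0,0,0,0,0,0.7],
    [0,0,0,0,0,0,1],
    [0,0,0,0,0,0,1],
    [0,0,0,0,0,0,1],
    [0,0,0,0,0,0,1],
    [0,0,0,0,0,0,1],
    [0,0,0,0,0,0,1]
  ],
  "grip_force": 30
}}

```text
t: 3.45
eef_pos: [0.6068, -0.2308, 0.0445]
orientation: [3.123, 0.343, 0.0]
ft_force: [-0.2, 0.1, 1.5]
gripper_width: 0.33
finger_force: 5.0
```

Request:
{"api": "drive_tool", "payload": {
  "steps": [
    [0,0,0,0,0,0,1],
    [0,0,0,0,0,0,1],
    [0,0,0,0,0,0,1],
    [0,0,0,0,0,0,1]
  ]
}}

```text
t: 3.78
eef_pos: [0.6069, -0.2308, 0.0445]
orientation: [3.123, 0.343, 0.0]
ft_force: [-0.4, -0.8, 1.5]
gripper_width: 0.321
finger_force: 30.0
```

Request:
{"api": "drive_tool", "payload": {
  "steps": [
    [0,0,-0.002,0,0,0,1],
    [0,0,-0.005,0,0,0,1],
    [0,0,-0.008,0,0,0,1],
    [0,0,-0.012,0,0,0,1],
    [0,0,-0.012,0,0,0,1]
  ]
}}

```text
t: 4.2
eef_pos: [0.6072, -0.2308, 0.0573]
orientation: [3.122, 0.343, 0.002]
ft_force: [0.1, 0.5, -2.3]
gripper_width: 0.318
finger_force: 30.0
```

Request:
{"api": "drive_tool", "payload": {
  "steps": [
    [0,0,-0.01,0,0,0,1],
    [0,0,-0.025,0,0,0,1],
    [0,0,-0.045,0,0,0,1],
    [0,0,-0.065,0,0,0,1],
    [0,0,-0.085,0,0,0,1],
    [0,0,-0.1,0,0,0,1],
    [0,0,-0.11,0,0,0,1],
    [0,0,-0.11,0,0,0,1],
    [0,0,-0.11,0,0,0,1]
  ]
}}

```text
t: 4.95
eef_pos: [0.607, -0.2308, 0.1673]
orientation: [3.122, 0.343, 0.002]
ft_force: [0.0, -0.2, -3.2]
gripper_width: 0.316
finger_force: 30.0
```

Run:
```python
from h import *
# tray axes from the tray yaw: tray long axis ~ -2 deg from world x; tweezers on -y side => place toward +y
tray=np.array([.501,-.4315]); a=np.radians(-2.0); tx=np.array([np.sin(a),-np.cos(a)])
p=tray-.012*tx; print(p)
go([*p,.165],12.5-14.5)
cap('side','s2.png')
```

```text
[ 0.50141879 -0.41950731]
t 4.95 pos [ 0.607  -0.2308  0.1673] yaw 12.539447752468547 F [ 0.  -0.2 -3.2] w 0.3164376163398241 29.982409249059856
shift [-0.1441  0.1613  0.0023] turn [ 0.0008 -0.0011  0.2538]
```

View pics/s2.png

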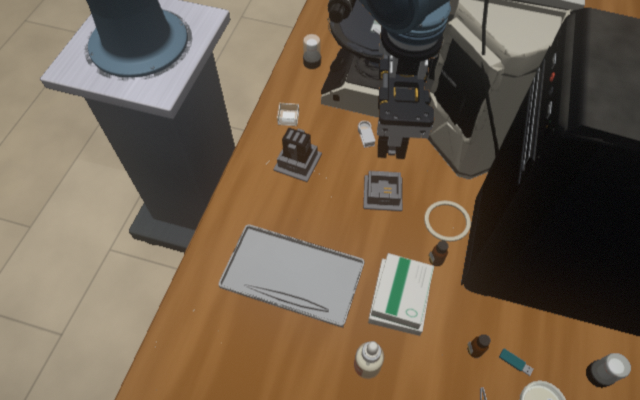

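The cradle at (385,190) is empty, the pack is in the gripper, and the tray is unmoved. Carrying it to the tray.

Request:
{"api": "drive_tool", "payload": {
  "steps": [
    [-0.015,0.016,0,0,0,0.03,1],
    [-0.035,0.04,0,0,0,0.07,1],
    [-0.06,0.065,0,0,0,0.11,1],
    [-0.08,0.09,0,0,0,0.15,1],
    [-0.105,0.115,0,0,0,0.19,1],
    [-0.125,0.14,0,0,0,0.23,1],
    [-0.138,0.155,0,0,0,0.25,1],
    [-0.144,0.161,0.002,0,0,0.254,1],
    [-0.144,0.161,0.002,0,0,0.254,1],
    [-0.144,0.161,0.002,0,0,0.254,1]
  ]
}}

```text
t: 5.83
eef_pos: [0.501, -0.418, 0.163]
orientation: [-3.139, 0.055, 0.002]
ft_force: [0.4, 1.4, -3.5]
gripper_width: 0.318
finger_force: 30.0
```

Run:
```python
from h import *
go([.5014,-.4195,.041],-2)
for n in ('side','top'):
    X=cloud(cap(n)); m=(np.hypot(X[...,0]-.5014,X[...,1]+.4195)<.05)&(X[...,2]>.05)&(X[...,2]<.2)
    z=X[m][:,2]; print(n,'lowest',np.percentile(z,[0,1,5]))
```

```text
t 5.8333 pos [ 0.501 -0.418  0.163] yaw -2.0010432947482415 F [ 0.4  1.4 -3.5] w 0.31779463071337577 29.982477058656514
shift [0.0006 0.0018 0.122 ] turn [-0.0024  0.0013 -0.    ]
side lowest [0.12692122 0.12828061 0.13125005]Traceback (most recent call last):
  File "<stdin>", line 5, in <module>
    return _quantile_unchecked(
        a, q, axis, out, overwrite_input, method, keepdims, weights)
    return _ureduce(a,
                    func=_quantile_ureduce_func,
    ...<5 lines>...
                    overwrite_input=overwrite_input,
                    method=method)
    r = func(a, **kwargs)
    result = _quantile(arr,
                       quantiles=q,
    ...<2 lines>...
                       out=out,
                       weights=wgt)
    slices_having_nans = np.isnan(arr[-1, ...])
                                  ~~~^^^^^^^^^
IndexError: index -1 is out of bounds for axis 0 with size 0
```

Request:
{"api": "drive_tool", "payload": {
  "steps": [
    [0,0.001,0.015,-0.002,0.001,0,1],
    [0,0.001,0.035,-0.002,0.001,0,1],
    [0,0.001,0.055,-0.002,0.001,0,1],
    [0,0.001,0.075,-0.002,0.001,0,1],
    [0,0.001,0.095,-0.002,0.001,0,1],
    [0,0.001,0.108,-0.002,0.001,0,1],
    [0,0.001,0.114,-0.002,0.001,0,1],
    [0,0.001,0.114,-0.002,0.001,0,1],
    [0,0.001,0.114,-0.002,0.001,0,1]
  ]
}}

```text
t: 6.68
eef_pos: [0.5018, -0.4201, 0.0511]
orientation: [3.138, -0.054, 0.002]
ft_force: [0.2, 0.3, -2.9]
gripper_width: 0.313
finger_force: 30.0
```

Request:
{"api": "drive_tool", "payload": {
  "steps": [
    [0,0,0.002,0,0,0,1],
    [0,0,0.004,0,0,0,1],
    [0,0,0.005,0,0,0,1],
    [0,0,0.006,0,0,0,1],
    [0,0,0.006,0,0,0,1]
  ]
}}

```text
t: 7.1
eef_pos: [0.5011, -0.4202, 0.0444]
orientation: [3.139, -0.055, 0.002]
ft_force: [0.0, -0.3, -3.9]
gripper_width: 0.321
finger_force: 30.0
```

Request:
{"api": "drive_tool", "payload": {
  "steps": [
    [0,0,0.001,0,0,0,1],
    [0,0,0.002,0,0,0,1],
    [0,0,0.003,0,0,0,1],
    [0,0,0.003,0,0,0,1],
    [0,0,0.003,0,0,0,1]
  ]
}}

```text
t: 7.52
eef_pos: [0.5011, -0.4201, 0.0413]
orientation: [3.139, -0.055, 0.001]
ft_force: [1.4, 0.3, -3.1]
gripper_width: 0.315
finger_force: 30.0
```

Not touching yet; continuing in small steps.

Request:
{"api": "drive_tool", "payload": {
  "steps": [
    [0,0,0.0005,0,0,0,1],
    [0,0,0.001,0,0,0,1],
    [0,0,0.001,0,0,0,1],
    [0,0,0.001,0,0,0,1]
  ]
}}

```text
t: 7.85
eef_pos: [0.5012, -0.4202, 0.0405]
orientation: [3.139, -0.055, 0.002]
ft_force: [-0.9, 0.2, -1.7]
gripper_width: 0.318
finger_force: 30.0
```

Request:
{"api": "drive_tool", "payload": {
  "steps": [
    [0,0,0.0005,0,0,0,1],
    [0,0,0.001,0,0,0,1],
    [0,0,0.001,0,0,0,1],
    [0,0,0.001,0,0,0,1]
  ]
}}

```text
t: 8.18
eef_pos: [0.5013, -0.4202, 0.0405]
orientation: [3.139, -0.055, 0.001]
ft_force: [-2.7, 2.5, 5.5]
gripper_width: 0.317
finger_force: 30.0
```

Contact made. Releasing gently.

Request:
{"api": "drive_tool", "payload": {
  "steps": [
    [0,0,0,0,0,0,0.68],
    [0,0,0,0,0,0,0.66],
    [0,0,0,0,0,0,0.63],
    [0,0,0,0,0,0,0.6],
    [0,0,0,0,0,0,0.57],
    [0,0,0,0,0,0,0.54],
    [0,0,0,0,0,0,0.51],
    [0,0,0,0,0,0,0.48],
    [0,0,0,0,0,0,0.44],
    [0,0,0,0,0,0,0.4]
  ],
  "grip_force": 10
}}

```text
t: 9.02
eef_pos: [0.5009, -0.4198, 0.0387]
orientation: [3.14, -0.055, 0.001]
ft_force: [0.6, 0.0, 0.1]
gripper_width: 0.592
finger_force: 0.0
```

Request:
{"api": "drive_tool", "payload": {
  "steps": [
    [0,0,0,0,0,0,0.3],
    [0,0,0,0,0,0,0.15],
    [0,0,0,0,0,0,0],
    [0,0,0,0,0,0,0],
    [0,0,0,0,0,0,0],
    [0,0,0,0,0,0,0]
  ]
}}

```text
t: 9.52
eef_pos: [0.5012, -0.4201, 0.0394]
orientation: [3.139, -0.055, 0.002]
ft_force: [0.5, -0.3, -0.1]
gripper_width: 0.982
finger_force: 0.0
```

Run:
```python
from h import *
go([.5014,-.4195,.2],-2)
cap('wrist','w3.png')
```

```text
t 9.5167 pos [ 0.5012 -0.4201  0.0394] yaw -2.016239194872473 F [ 0.5 -0.3 -0.1] w 0.9823870586362068 0.0
shift [ 0.0004 -0.0003 -0.1606] turn [ 0.002  -0.0011 -0.0003]
```

View pics/w3.png

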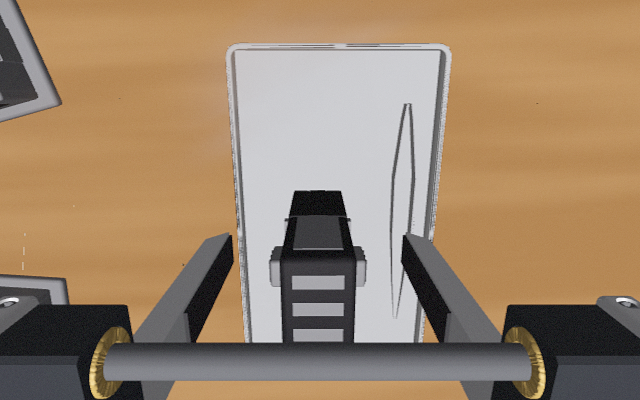

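The pack stands upright in the tray (column 318), its buttons are out (272–364), it is clear of the tweezers, and the fingers are free of it. Retreating straight up.

Request:
{"api": "drive_tool", "payload": {
  "steps": [
    [0,0,-0.01,0,0,0,0],
    [0,0,-0.03,0,0,0,0],
    [0,0,-0.06,0,0,0,0],
    [0,0,-0.09,0,0,0,0],
    [0,0,-0.12,0,0,0,0],
    [0,0,-0.14,0,0,0,0],
    [0,0,-0.15,0,0,0,0],
    [0,0,-0.15,0,0,0,0],
    [0,0,-0.15,0,0,0,0]
  ]
}}

```text
t: 10.32
eef_pos: [0.5009, -0.4197, 0.1892]
orientation: [3.139, -0.055, 0.001]
ft_force: [-0.6, 0.3, -0.1]
gripper_width: 0.999
finger_force: 0.0
```

Run:
```python
from h import *
go([.5014,-.4195,.2],-2)
cap('side','s3.png')
```

```text
t 10.3167 pos [ 0.5009 -0.4197  0.1892] yaw -2.0161309812253285 F [-0.6  0.3 -0.1] w 0.9988393993666508 0.0
shift [ 0.0005 -0.0002 -0.0108] turn [ 0.0019 -0.0009 -0.0003]
```

View pics/s3.png

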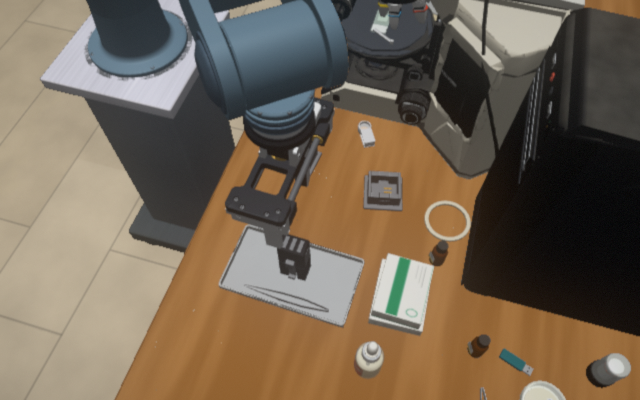

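The pack stands upright on the clear tray floor at (293,257), and the gripper is above and clear of it.

```bash
python3 -c "
from cell import bot
print(bot.job_done())"
```

```text
the job is handed in; nothing more can be done
None
```

The taller pack was unlatched, lifted straight out and stood upright on the clear floor of the tray; the shorter pack was left untouched in its cradle, and the job was handed in at about 10.4 s.

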